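# Clamp the goldsmith's bench pin

## Task

Clamp the wooden bench pin (the light slab with the V-notch) with the bench clamp that stands over it: press the clamp's jaw down by its thumb pad until the foot meets the wood and the arm, still pressed, visibly tilts up and stays bound like that when you let go. Then turn the wooden T-handle on its arm clockwise (seen from above) until it stands square across the arm, and let go. Leave the other clamp as it is, and do not shift the pin.

Things in the scene. Friction and masses are not known exactly. Their poses are not given: they have to be found in the camera images.
- jaw: Jaw of the clamp over the pin; origin: centre of its thumb pad, a steel disc 42 mm wide, 14 thick. Its arm runs level along -x from the post (20x10 mm, top at 225 mm height) at y=-85 mm; y: post to pad. Press the pad down with shut fingertips, never pinch: 6 N slides it and it stays put. Past contact (9 N) each mm tilts the arm's end up 0.009 rad (+0.7 N, stop 0.15 rad): press 8-13 mm or 15 N.
- handle: Its wooden T-handle on the arm's end: bar 66x15x20 mm, origin at its centre on the screw axis, 55 mm above the arm's middle (arm 22 mm thick), 110 mm from the post; x along the bar, z up. Starts 5-23 degrees clockwise of the arm's line (from above), turns clockwise to a stop at 100 (0.06 Nm). Below it the screw's foot (28 mm wide): underside 58 mm below the jaw's origin, +2 mm per rad turned.
- pin: The bench pin: loose light-wood slab lying on the bench under the clamp's foot, 24 mm thick, 70 mm wide, about 136 mm long, with a V-notch in its front end (-x). Origin on its underside, in the middle of its width and 65 mm from its straight back edge (+x); x along it, z up. The foot lands on its solid part. The other clamp stands over a 60 mm square steel block.
- spare_jaw: Jaw of the other, identical clamp, over the steel block; to be left alone. Origin at the centre of its thumb pad, axes as for the first jaw.
Not all that is in view belongs to the job. Leave any purple look-alike of the part that bears jaw alone.

How it is judged:
By the outcome, as a careful person would: the job done as asked, in the order asked, and still so for the second after the job is handed in, with the robot touching nothing.
It also fails if it takes over 51 s, if anything falls off the work surface, if the arm or the gripper's body presses on something with over 40 N, if the wrist force passes 120 N, or if a joint passes its speed limit or range.

## Robot

A 6-joint arm with a two-finger parallel gripper is mounted at the origin on the work surface. World frame = base frame: x ahead of the robot, y to its left, z up, the work surface at z = 0. Lengths are in m, angles in rad, forces in N, time in s.
With the tool pointing down it reaches from about 0.35 to 0.775 m from the base axis. Payload 5.5 kg.
Tool frame: the origin (TCP) lies midway between the tips of the shut fingers; the grasp point (between the pads) lies 19 mm behind it; z points along the fingers, y is the direction in which the jaws open and shut (so a half turn about z gives the same grasp; the last joint's range is limited). The gripper opens to 85 mm and grips with 20 to 120 N. Pads are 22 mm wide; open, the fingers measure 114 mm over their backs; the gripper's body (76 mm by 85 mm) begins 54 mm behind the grasp point. The pads swing forward as they close: fully open they stand 13 mm farther back than shut.
Start: joints at [-1.273, 0.313, 0.046, 1.304, 0, 1.431], TCP at [0.244, -0.521, 0.231] pointing down, gripper open.
Joint ranges: [-2.76, 2.76], [-0.86, 1.69], [-1.03, 1.26], [-2.2, 2.34], [-1.47, 1.5], [-3.14, 3.14]. Speed limits (rad/s): [2.57, 2.57, 3.14, 3.14, 3.14, 3.14].

## Interface

Orientations are given as a unit quaternion [w, x, y, z].
In Python, from cell import env gives the robot as it stands.
- The arm moves only by the tool send_rows, never from a script. Its argument "rows" is a list of rows, each a list of 4 numbers: the shift along the tool's x, y, z in m, then the turn about the tool's z in degrees. In form: [[dx, dy, dz, twist], ...]. A call has exactly 8 rows; each row shifts and turns the pose as measured when the row begins, along the tool's axes as they then stand; what a row does not reach is not made up. A row lasts 1/10 s, in which the tool goes at most 50 mm and 8.59 degrees, less where a joint would pass 70% of its speed; a pose out of reach is approached as far as the arm can. A call is refused whole if a number of a shift passes 0.05 or a number of a turn 8.59, either way. A call with a gripper value outside its range is refused whole. "jaw" is the opening in per cent of the stroke, from 0 (shut) to 100 (fully open), set as the call begins (left out, the last holds). The fingers move at their own pace and stop on an object; "squeeze" is the grip in N (left out, the last holds). Time passes only in rows, so rows that do not move let the fingers close, or fill a call up. It gives the time, the measured TCP pose, the force and the opening at its end, in the units of the state.
- env.sense(): the state, without advancing time (a new reading comes with each control period).
- env.read_camera(name): name is "scene" or "top"; returns the picture (400x640x3 uint8, red, green, blue); there is no depth.
- env.calibration(name): a dict with "K" (3x3 intrinsics, pixels), "k1" (the pictures are not rectified: a ray, as slopes to the right and down, at radius r is drawn at 1 + k1 r^2 times it, then the intrinsics apply), "R" (3x3) and "t" (3): a world point X has camera coordinates R X + t. Camera axes: x right, y down, z forward; pixel columns grow to the right and rows downward; lengths in m; the calibration is good to about 2 mm. A picture is of the moment at which its call begins. calibration takes no time and is no camera call.
- env.job_done(): hands the job in, once; it reports no verdict.
Trained networks look in the newest picture that a camera, given by its name, has taken for a name from the list of things; names that differ only in an ending like _2 or _b are one class to them, and where a whole thing is asked for, a point or a joint stands for the part that bears it (a point fixed in the world has none). Each returns a list of dicts, best first, with "conf" (0 to 1); they miss things now and then, are a little off and sometimes report something else, mostly with a low value. They report only what shows in the picture. A call takes as long as a camera call. They do not tell look-alikes from the thing itself.
- env.find_in(camera, query): "xyz" ([x, y, z] in m, in the coordinates of the camera as it stood for that picture, good to about 4 mm: the middle of the surface that is visible of it).
- env.cut_out(camera, query): "region" (400x640 bool, what is visible of it).
The state is a dict: "t": time; "joints": joint angles; "dq": joint speeds; "joint_efforts": joint torques, N m; "tcp_pos": TCP position; "tool_rot": TCP orientation; "contact_force": force on the tool from outside, world axes, zero at the start; "ft_torque": the same for the moment, N m; "opening": finger opening in m.
Only numpy, scipy, OpenCV 4.12 (cv2) and the standard library are available. Lean on these libraries where they do the work, as an engineer would, in place of code of your own. Each camera call takes 0.05 s, during which the arm holds its last target. There are 200 camera calls.

## Working session

There is one attempt and no reset: what is moved stays moved. The work goes in short steps, Python scripts to look and compute and a tool call to move; the robot and the scene stay as the last step left them, time stands still between calls to the robot, and variables do not carry over. Pictures are saved under pics/ and viewed, about 8 in all and at most 12, crops included, and the job is handed in when it is done.

Besides the shell and the picture viewer there is one more tool, called after "Emit:" as name(argument=value, ...), one argument or row to a line, values as JSON. send_rows: Moves the arm, as the interface text tells. Its arguments: {"type":"object","properties":{"rows":{"type":"array","items":{"type":"array","items":{"type":"number"}}},"jaw":{"type":"number"},"squeeze":{"type":"number"}},"required":["rows"]}

```bash
ls; mkdir -p pics; cat > h.py <<'E'
import numpy as np, cv2
from cell import env
def world(cam,p):
    c=env.calibration(cam); return np.array(c["R"]).T@(np.array(p)-np.array(c["t"]))
def pix(cam,X):
    c=env.calibration(cam); p=np.array(c["R"])@np.array(X)+np.array(c["t"]); s=p[:2]/p[2]; s=s*(1+c["k1"]*(s@s)); K=np.array(c["K"]); return K[:2,:2]@s+K[:2,2]
def ray(cam,uv):
    c=env.calibration(cam); K=np.array(c["K"]); d=np.linalg.inv(K)@[uv[0],uv[1],1]; d=d[:2]; s=d.copy()
    for _ in range(20): s=d/(1+c["k1"]*(s@s))
    R=np.array(c["R"]); return -R.T@np.array(c["t"]), R.T@np.array([s[0],s[1],1])
def atz(cam,uv,z):
    o,d=ray(cam,uv); return o+d*(z-o[2])/d[2]
def atx(cam,uv,v,i=0):
    o,d=ray(cam,uv); return o+d*(v-o[i])/d[i]
def save(im,n): cv2.imwrite("pics/"+n,im[:,:,::-1])
E
python3 - <<'E'
from h import *
np.set_printoptions(precision=4,suppress=True)
ims=[]
for c in("scene","top"):
    im=env.read_camera(c); save(im,c+"0.png")
    for q in("jaw","handle","pin","spare_jaw"):
        for r in env.find_in(c,q): 
            w=world(c,r["xyz"]); print(c,q,round(r["conf"],2),w,pix(c,w))
    k=env.calibration(c); print(c,"cam pos",world(c,[0,0,0]),"\n",np.array(k["R"]))
print(env.sense())
E
```

```text
pics
scene jaw 0.87 [ 0.5868 -0.1857  0.1393] [311.9393 225.2132]
scene jaw 0.84 [ 0.7297 -0.4266  0.182 ] [285.7445 297.8811]
scene jaw 0.58 [0.2743 0.2201 0.1832] [323.5431 120.4917]
scene handle 0.5 [ 0.6345 -0.4314  0.2411] [253.1161 261.4611]
scene pin 0.94 [ 0.5131 -0.1864  0.0252] [296.1587 240.073 ]
scene spare_jaw 0.81 [0.5241 0.1677 0.1252] [367.8058 164.5376]
scene cam pos [ 1.156  -0.7543  0.9478] 
 [[ 0.749   0.6622 -0.0219]
 [ 0.4269 -0.5075 -0.7485]
 [-0.5068  0.5513 -0.6628]]
top jaw 0.98 [ 0.5971 -0.1792  0.143 ] [358.5333 172.7766]
top jaw 0.86 [0.2878 0.2217 0.1877] [226.3352 269.986 ]
top jaw 0.73 [ 0.7154 -0.4184  0.1856] [436.7569 134.129 ]
top handle 0.56 [ 0.5039 -0.1864  0.1984] [361.7131 200.7261]
top handle 0.41 [ 0.6291 -0.4199  0.2372] [441.5782 158.7272]
top handle 0.41 [0.2066 0.225  0.2391] [220.218 299.357]
top pin 0.66 [ 0.4878 -0.1682  0.0227] [352.9645 209.3598]
top cam pos [ 0.3982 -0.1001  1.5247] 
 [[ 0.0151 -0.9998 -0.0147]
 [-0.9968 -0.0139 -0.0793]
 [ 0.079   0.0159 -0.9967]]
{'t': 0.5, 'joints': array([-1.2726,  0.3132,  0.046 ,  1.3036, -0.    ,  1.4312]), 'dq': array([ 0.0001, -0.0008, -0.0002,  0.0005, -0.0023,  0.001 ]), 'joint_efforts': array([ -0.0007, -47.9995,  29.8538,   0.0019,  -0.0001,   0.    ]), 'tcp_pos': array([ 0.2438, -0.5208,  0.2313]), 'tool_rot': array([ 0.    ,  0.9761,  0.2171, -0.    ]), 'contact_force': array([-0.0118, -0.5883, -0.6179]), 'ft_torque': array([ 0.0074, -0.0249, -0.008 ]), 'opening': 0.08546250217426832}
```

```bash
python3 - <<'E'
import cv2
a=cv2.imread("pics/scene0.png")[80:380,160:500];b=cv2.imread("pics/top0.png")[90:390,180:520]
a=cv2.resize(a,None,fx=2,fy=2)[:600];b=cv2.resize(b,None,fx=2,fy=2)
cv2.imwrite("pics/s1.png",a);cv2.imwrite("pics/t1.png",b)
E
```

```text
(no output)
```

View pics/s1.png

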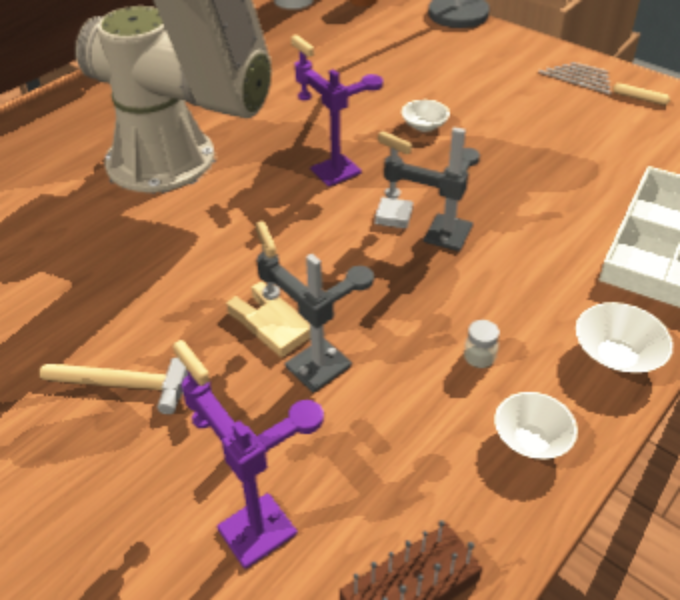

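View pics/t1.png

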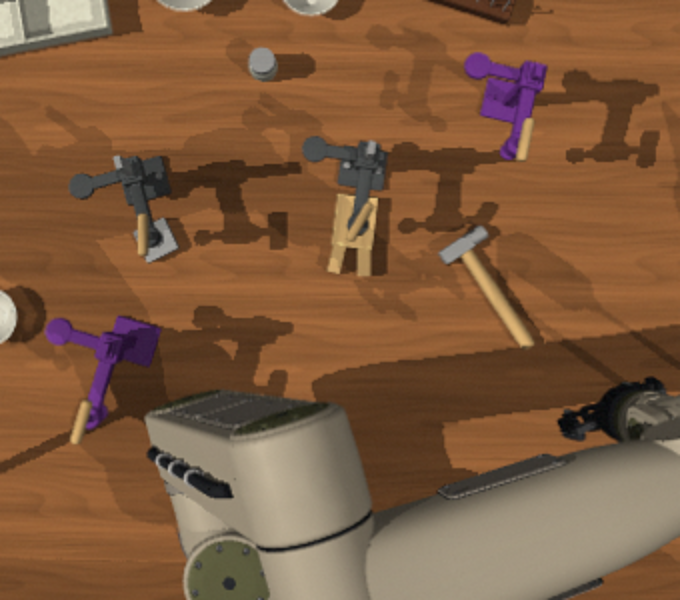

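Scene crop: the two dark clamps are at (317,300), over the V-notched pin, and (455,180), over the steel block. Purple look-alikes stand at (245,450) and (335,95). The clamp over the light slab is the one to use. An enlarged crop should confirm it and locate the pad, post and handle.

```bash
python3 - <<'E'
from h import *
a=cv2.imread("pics/scene0.png")[180:280,265:355];b=cv2.imread("pics/top0.png")[150:235,325:390]
a=cv2.resize(a,None,fx=5,fy=5,interpolation=2);b=cv2.resize(b,None,fx=5,fy=5,interpolation=2)
c=np.zeros((500,780,3),np.uint8);c[:,:450]=a;c[:425,455:780]=b
cv2.imwrite("pics/c2.png",c)
for cam in("scene","top"):
    env.read_camera(cam)
    for q in("jaw","handle","pin"):
        for r in env.cut_out(cam,q):
            v,u=np.nonzero(r["region"]); print(cam,q,round(r["conf"],2),len(u),u.min(),u.max(),v.min(),v.max(),u.mean(),v.mean())
E
```

```text
scene jaw 0.93 512 307 350 98 134 323.31640625 119.6015625
scene jaw 0.91 1269 247 321 250 320 280.026792750197 288.58628841607566
scene jaw 0.85 850 289 346 192 243 311.87882352941176 221.1964705882353
scene handle 0.61 212 247 264 250 272 255.5754716981132 261.7311320754717
scene handle 0.5 104 288 297 191 208 292.8557692307692 199.41346153846155
scene handle 0.5 85 307 317 99 111 312.0470588235294 104.52941176470588
scene pin 0.92 756 274 315 221 257 295.62698412698415 239.94444444444446
top jaw 0.7 676 412 449 117 170 435.16715976331363 141.5162721893491
top jaw 0.64 628 331 370 158 209 354.0111464968153 178.27866242038218
top pin 0.78 486 345 368 186 227 355.06995884773664 207.34567901234567
```

View pics/c2.png

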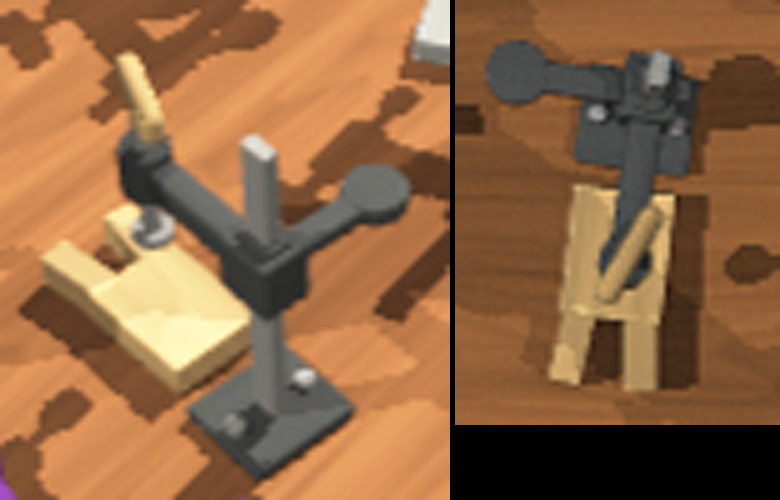

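The crop confirms it: dark clamp, pad at left (375,192) and right (517,73), its handle over the notched slab. Next I triangulate.

```bash
python3 - <<'E'
from h import *
np.set_printoptions(precision=4,suppress=True)
def tri(s,t):
    o1,d1=ray("scene",s);o2,d2=ray("top",t);k=np.linalg.lstsq(np.c_[d1,-d2],o2-o1,rcond=None)[0]
    a,b=o1+k[0]*d1,o2+k[1]*d2; return (a+b)/2,np.linalg.norm(a-b)
S=lambda u,v:(u/5+264.6,v/5+179.6); T=lambda u,v:((u-455)/5+324.6,v/5+149.6)
for n,s,t in(("pad",(375,190),(517,72)),("post",(258,147),(660,60)),("handle",(137,94),(631,252)),("h far",(124,60),(605,295)),("h near",(150,128),(657,210))):
    print(n,*tri(S(*s),T(*t)))
print("post@.225",atz("scene",S(258,147),.225),atz("top",T(660,60),.225))
# pin corners at z=.024 in top
for p in((573,187),(674,195),(660,318),(568,315),(553,380),(640,388)): print("pin",atz("top",T(*p),.024))
for p in((185,375),(245,338),(95,290)): print("pin s",atz("scene",S(*p),.024))
E
```

```text
pad [ 0.6259 -0.1099  0.1379] 0.0020104671275261708
post [ 0.6179 -0.1958  0.229 ] 0.0020760707986022873
handle [ 0.5065 -0.1809  0.1934] 0.00017214281123606052
h far [ 0.4801 -0.1652  0.1945] 0.0003631566209428294
h near [ 0.5324 -0.1965  0.1928] 0.0001674973122206978
post@.225 [ 0.6143 -0.1935  0.225 ] [ 0.6193 -0.1954  0.225 ]
pin [ 0.5645 -0.151   0.024 ]
pin [ 0.5599 -0.2204  0.024 ]
pin [ 0.4752 -0.2115  0.024 ]
pin [ 0.4764 -0.1485  0.024 ]
pin [ 0.4318 -0.1388  0.024 ]
pin [ 0.4272 -0.1982  0.024 ]
pin s [ 0.567  -0.2178  0.024 ]
pin s [ 0.5747 -0.1719  0.024 ]
pin s [ 0.4742 -0.204   0.024 ]
```

```bash
cat >> h.py <<'E'
def psi():
    w,x,y,z=env.sense()["tool_rot"]; return np.degrees(np.arctan2(2*(x*y+w*z),1-2*(y*y+z*z)))
def plan(target,yaw,n):
    s=env.sense(); p=s["tcp_pos"]; a=psi(); d=(np.array(target)-p)/n; tw=(a-yaw+180)%360-180; out=[]
    for i in range(n):
        r=np.radians(a-tw*i/n); out.append([round(float(d[0]*np.cos(r)+d[1]*np.sin(r)),3),round(float(d[0]*np.sin(r)-d[1]*np.cos(r)),3),round(float(-d[2]),3),round(tw/n,2)])
    print("t",s["t"],"pos",p.round(4),"psi",round(a,2)); print(out)
E
python3 - <<'E'
from h import *
plan([.626,-.11,.30],149,16)
E
```

```text
t 0.9 pos [ 0.2438 -0.5208  0.2313] psi 25.08
[[0.033, -0.013, -0.004, np.float64(-7.74)], [0.034, -0.009, -0.004, np.float64(-7.74)], [0.035, -0.004, -0.004, np.float64(-7.74)], [0.035, 0.001, -0.004, np.float64(-7.74)], [0.035, 0.005, -0.004, np.float64(-7.74)], [0.034, 0.01, -0.004, np.float64(-7.74)], [0.032, 0.015, -0.004, np.float64(-7.74)], [0.03, 0.019, -0.004, np.float64(-7.74)], [0.027, 0.023, -0.004, np.float64(-7.74)], [0.024, 0.026, -0.004, np.float64(-7.74)], [0.02, 0.029, -0.004, np.float64(-7.74)], [0.016, 0.031, -0.004, np.float64(-7.74)], [0.011, 0.033, -0.004, np.float64(-7.74)], [0.007, 0.034, -0.004, np.float64(-7.74)], [0.002, 0.035, -0.004, np.float64(-7.74)], [-0.003, 0.035, -0.004, np.float64(-7.74)]]
```

Emit:
send_rows(
  rows=[
    [0.033, -0.013, -0.01, -7.7],
    [0.034, -0.009, -0.01, -7.7],
    [0.035, -0.004, -0.01, -7.7],
    [0.035, 0.001, -0.01, -7.7],
    [0.035, 0.005, -0.01, -7.7],
    [0.034, 0.01, -0.01, -7.7],
    [0.032, 0.015, -0.008, -7.7],
    [0.03, 0.019, -0.006, -7.7],
  ],
  jaw=0,
  squeeze=20,
)

```text
t: 1.7
tcp_pos: [0.4371, -0.308, 0.3066]
tool_rot: [-0.0, 0.716, 0.698, 0.0]
contact_force: [0.4, -1.1, 0.5]
opening: -0.0002
```

```bash
python3 - <<'E'
from h import *
plan([.626,-.11,.30],149,12)
E
```

```text
t 1.7 pos [ 0.4371 -0.308   0.3066] psi 88.55
[[0.017, 0.015, 0.001, np.float64(-5.04)], [0.015, 0.017, 0.001, np.float64(-5.04)], [0.014, 0.018, 0.001, np.float64(-5.04)], [0.012, 0.019, 0.001, np.float64(-5.04)], [0.011, 0.02, 0.001, np.float64(-5.04)], [0.009, 0.021, 0.001, np.float64(-5.04)], [0.007, 0.022, 0.001, np.float64(-5.04)], [0.005, 0.022, 0.001, np.float64(-5.04)], [0.003, 0.023, 0.001, np.float64(-5.04)], [0.001, 0.023, 0.001, np.float64(-5.04)], [-0.001, 0.023, 0.001, np.float64(-5.04)], [-0.003, 0.023, 0.001, np.float64(-5.04)]]
```

Emit:
send_rows(
  rows=[
    [0.026, 0.023, 0, -7.5],
    [0.023, 0.027, 0, -7.5],
    [0.019, 0.029, 0, -7.5],
    [0.015, 0.031, 0, -7.5],
    [0.011, 0.033, 0, -7.5],
    [0.007, 0.034, 0, -7.5],
    [0.002, 0.035, 0, -7.5],
    [-0.003, 0.035, 0, -7.5],
  ],
)

```text
t: 2.5
tcp_pos: [0.6315, -0.0912, 0.3094]
tool_rot: [0.003, 0.249, 0.968, -0.001]
contact_force: [-0.2, -0.1, -0.1]
opening: -0.0002
```

```bash
python3 - <<'E'
from h import *
plan([.626,-.11,.16],149,8)
E
```

```text
t 2.5 pos [ 0.6315 -0.0912  0.3094] psi 151.15
[[-0.001, -0.002, 0.019, np.float64(0.27)], [-0.001, -0.002, 0.019, np.float64(0.27)], [-0.001, -0.002, 0.019, np.float64(0.27)], [-0.001, -0.002, 0.019, np.float64(0.27)], [-0.001, -0.002, 0.019, np.float64(0.27)], [-0.001, -0.002, 0.019, np.float64(0.27)], [-0.001, -0.002, 0.019, np.float64(0.27)], [-0.001, -0.002, 0.019, np.float64(0.27)]]
```

Emit:
send_rows(
  rows=[
    [-0.002, -0.007, 0.03, 0],
    [-0.002, -0.007, 0.03, 0],
    [-0.001, -0.005, 0.03, 0],
    [0, 0, 0.03, 0],
    [0, 0, 0.015, 0],
    [0, 0, 0.008, 0],
    [0, 0, 0.004, 0],
    [0, 0, 0, 0],
  ],
)

```text
t: 3.3
tcp_pos: [0.6331, -0.1054, 0.1575]
tool_rot: [0.005, 0.243, 0.97, -0.0]
contact_force: [-0.2, 0.4, 0.1]
opening: 0.0
```

```bash
python3 - <<'E'
from h import *
plan([.626,-.11,.14],149,8)
a=env.read_camera("scene")[170:270,250:370];b=env.read_camera("top")[120:220,310:400]
a=cv2.resize(a,None,fx=4,fy=4,interpolation=2);b=cv2.resize(b,None,fx=4,fy=4,interpolation=2)
save(np.hstack([a,b[:400,:310]]),"p3.png")
print(env.sense()["contact_force"])
E
```

```text
t 3.3 pos [ 0.6331 -0.1054  0.1575] psi 151.89
[[0.001, -0.001, 0.002, np.float64(0.36)], [0.001, -0.001, 0.002, np.float64(0.36)], [0.001, -0.001, 0.002, np.float64(0.36)], [0.0, -0.001, 0.002, np.float64(0.36)], [0.0, -0.001, 0.002, np.float64(0.36)], [0.0, -0.001, 0.002, np.float64(0.36)], [0.0, -0.001, 0.002, np.float64(0.36)], [0.0, -0.001, 0.002, np.float64(0.36)]]
[0.35534666 0.33813468 0.57985685]
```

View pics/p3.png

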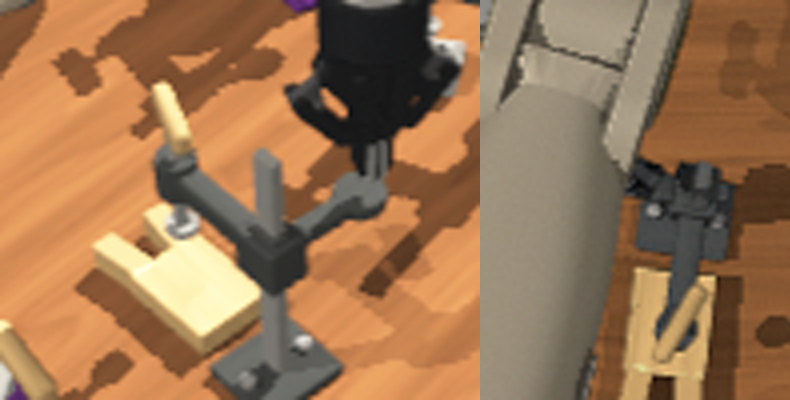

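Picture: shut fingertips hang just above the thumb pad (scene crop (372,170), pad (360,195)). I'll centre them and press.

Emit:
send_rows(
  rows=[
    [0.002, -0.004, 0, 0.5],
    [0.002, -0.004, 0, 0.5],
    [0, 0, 0.006, 0.5],
    [0, 0, 0.006, 0.5],
    [0, 0, 0.005, 0],
    [0, 0, 0.005, 0],
    [0, 0, 0.005, 0],
    [0, 0, 0.005, 0],
  ],
)

```text
t: 4.2
tcp_pos: [0.6287, -0.1123, 0.1299]
tool_rot: [0.01, 0.261, 0.965, -0.001]
contact_force: [-2.5, -0.1, 6.7]
opening: 0.0002
```

Emit:
send_rows(
  rows=[
    [0, 0, 0.005, 0],
    [0, 0, 0.005, 0],
    [0, 0, 0.005, 0],
    [0, 0, 0.005, 0],
    [0, 0, 0.004, 0],
    [0, 0, 0.002, 0],
    [0, 0, 0.002, 0],
    [0, 0, 0.002, 0],
  ],
)

```text
t: 5.0
tcp_pos: [0.6287, -0.1123, 0.103]
tool_rot: [0.012, 0.261, 0.965, -0.002]
contact_force: [-2.5, 0.5, 5.6]
opening: -0.0
```

Emit:
send_rows(
  rows=[
    [0, 0, 0.002, 0],
    [0, 0, 0.002, 0],
    [0, 0, 0.002, 0],
    [0, 0, 0.002, 0],
    [0, 0, 0.002, 0],
    [0, 0, 0.002, 0],
    [0, 0, 0, 0],
    [0, 0, 0, 0],
  ],
)

```text
t: 5.8
tcp_pos: [0.6285, -0.1122, 0.0941]
tool_rot: [0.013, 0.26, 0.965, -0.003]
contact_force: [-1.6, 0.2, 2.2]
opening: -0.0002
```

Emit:
send_rows(
  rows=[
    [0, 0, 0.002, 0],
    [0, 0, 0.002, 0],
    [0, 0, 0, 0],
    [0, 0, 0, 0],
    [0, 0, 0, 0],
    [0, 0, 0, 0],
    [0, 0, 0, 0],
    [0, 0, 0, 0],
  ],
)

```text
t: 6.6
tcp_pos: [0.6286, -0.1122, 0.0908]
tool_rot: [0.013, 0.26, 0.965, -0.003]
contact_force: [-0.7, 0.0, 3.8]
opening: 0.0001
```

Emit:
send_rows(
  rows=[
    [0, 0, 0.002, 0],
    [0, 0, 0.002, 0],
    [0, 0, 0.002, 0],
    [0, 0, 0.002, 0],
    [0, 0, 0, 0],
    [0, 0, 0, 0],
    [0, 0, 0, 0],
    [0, 0, 0, 0],
  ],
)

```text
t: 7.4
tcp_pos: [0.6288, -0.1122, 0.0868]
tool_rot: [0.014, 0.26, 0.965, -0.003]
contact_force: [-0.9, 0.4, 3.9]
opening: 0.0002
```

Emit:
send_rows(
  rows=[
    [0, 0, 0.002, 0],
    [0, 0, 0.002, 0],
    [0, 0, 0.002, 0],
    [0, 0, 0.002, 0],
    [0, 0, 0, 0],
    [0, 0, 0, 0],
    [0, 0, 0, 0],
    [0, 0, 0, 0],
  ],
)

```text
t: 8.2
tcp_pos: [0.6291, -0.1122, 0.0846]
tool_rot: [0.016, 0.26, 0.965, -0.003]
contact_force: [-1.5, -0.6, 5.1]
opening: -0.0001
```

Emit:
send_rows(
  rows=[
    [0, 0, 0.003, 0],
    [0, 0, 0.003, 0],
    [0, 0, 0.003, 0],
    [0, 0, 0.003, 0],
    [0, 0, 0.003, 0],
    [0, 0, 0.003, 0],
    [0, 0, 0.003, 0],
    [0, 0, 0.003, 0],
  ],
)

```text
t: 9.0
tcp_pos: [0.6307, -0.1124, 0.0754]
tool_rot: [0.021, 0.26, 0.966, -0.004]
contact_force: [-8.1, 2.1, 19.7]
opening: 0.0001
```

```bash
python3 - <<'E'
from h import *
a=env.read_camera("scene")[180:270,260:360]; save(cv2.resize(a,None,fx=6,fy=6,interpolation=2),"p4.png")
s=env.sense();print(s["contact_force"],s["tcp_pos"])
E
```

```text
[-7.06165754  1.79384263 18.76732076] [ 0.63074863 -0.11234849  0.07538578]
```

View pics/p4.png

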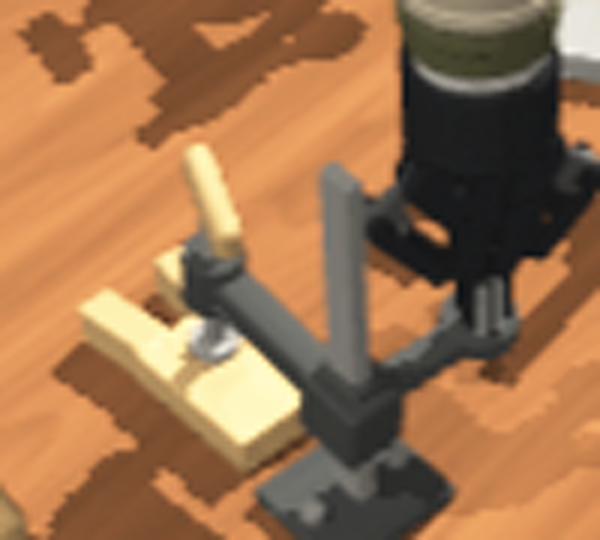

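Foot (213,335) is on the slab, the arm is tilting, and force is 19 N about 10 mm past contact. Now I let go.

Emit:
send_rows(
  rows=[
    [0, 0, -0.005, 0],
    [0, 0, -0.01, 0],
    [0, 0, -0.02, 0],
    [0, 0, -0.03, 0],
    [0, 0, -0.04, 0],
    [0, 0, -0.04, 0],
    [0, 0, -0.04, 0],
    [0, 0, -0.03, 0],
  ],
)

```text
t: 9.85
tcp_pos: [0.6203, -0.1072, 0.2889]
tool_rot: [0.013, 0.259, 0.966, -0.003]
contact_force: [0.3, -0.5, -0.8]
opening: 0.0001
```

```bash
python3 - <<'E'
from h import *
s=env.sense();print(s["contact_force"],s["tcp_pos"],psi(),s["tool_rot"])
a=env.read_camera("scene"); b=env.read_camera("top")
for c in("scene","top"):
  for q in("jaw","handle"):
    for r in env.find_in(c,q): print(c,q,round(r["conf"],2),world(c,r["xyz"]).round(4))
a=cv2.resize(a[180:270,260:350],None,fx=5,fy=5,interpolation=2);b=cv2.resize(b[150:235,325:390],None,fx=5,fy=5,interpolation=2)
c=np.zeros((450,780,3),np.uint8);c[:,:450]=a;c[:425,455:780]=b; save(c,"p5.png")
E
```

```text
[ 0.34920605 -0.52349543 -0.8006346 ] [ 0.62031184 -0.10718779  0.28894972] 149.9300393332409 [ 0.01344817  0.25937065  0.96568091 -0.00252937]
scene jaw 0.95 [ 0.7299 -0.4267  0.183 ]
scene jaw 0.78 [ 0.5872 -0.1839  0.0791]
scene jaw 0.61 [0.216  0.2225 0.1861]
scene handle 0.67 [ 0.5123 -0.1859  0.1426]
scene handle 0.57 [ 0.634  -0.4323  0.2419]
top jaw 0.73 [ 0.7167 -0.4187  0.1844]
top jaw 0.73 [0.3184 0.22   0.1814]
top jaw 0.7 [ 0.564  -0.1835  0.0922]
top handle 0.7 [ 0.6269 -0.4212  0.2356]
top handle 0.49 [ 0.5078 -0.1823  0.1471]
```

View pics/p5.png

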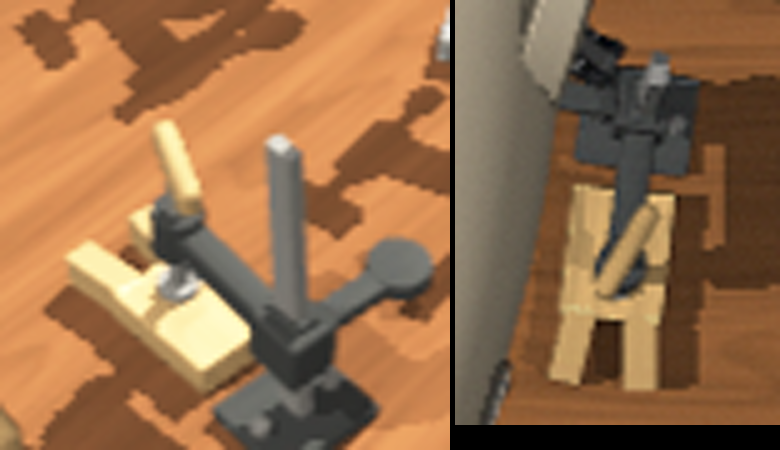

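The arm stays tilted (steeper than before in the scene crop), and the pin corners are unchanged in the top crop ((573,187), (674,195)). Next I triangulate the handle.

```bash
python3 - <<'E'
from h import *
np.set_printoptions(precision=4,suppress=True)
def tri(s,t):
    o1,d1=ray("scene",s);o2,d2=ray("top",t);k=np.linalg.lstsq(np.c_[d1,-d2],o2-o1,rcond=None)[0]
    a,b=o1+k[0]*d1,o2+k[1]*d2; return (a+b)/2,np.linalg.norm(a-b)
S=lambda u,v:(u/5+259.6,v/5+179.6); T=lambda u,v:((u-455)/5+324.6,v/5+149.6)
for n,s,t in(("pad",(400,265),(0,0)),("handle",(177,167),(629,251)),("h far",(163,125),(605,293)),("h near",(191,207),(654,209))):
    print(n,*tri(S(*s),T(*t)))
print("post",atz("scene",S(284,147),.225),atz("top",T(658,62),.225))
plan([.508,-.182,.22],149,8)
E
```

```text
pad [ 0.6139  0.1275 -0.0327] 0.30778084526341865
handle [ 0.5125 -0.1818  0.1392] 0.0029741107870444425
h far [ 0.4854 -0.1663  0.1463] 0.003747990683875545
h near [ 0.5396 -0.1979  0.1352] 0.0025500974675798354
post [ 0.6147 -0.1932  0.225 ] [ 0.6181 -0.1942  0.225 ]
t 10.15 pos [ 0.6194 -0.107   0.2849] psi 149.92
[[0.007, -0.015, 0.008, np.float64(0.12)], [0.007, -0.015, 0.008, np.float64(0.12)], [0.007, -0.015, 0.008, np.float64(0.12)], [0.007, -0.015, 0.008, np.float64(0.12)], [0.007, -0.015, 0.008, np.float64(0.12)], [0.007, -0.015, 0.008, np.float64(0.12)], [0.007, -0.015, 0.008, np.float64(0.12)], [0.007, -0.015, 0.008, np.float64(0.12)]]
```

Emit:
send_rows(
  rows=[
    [0.009, -0.019, 0, 0],
    [0.009, -0.019, 0, 0],
    [0.009, -0.019, 0.01, 0],
    [0.009, -0.019, 0.015, 0],
    [0.009, -0.019, 0.015, 0],
    [0.007, -0.016, 0.015, 0],
    [0.003, -0.008, 0.01, 0],
    [0, 0, 0, 0],
  ],
  jaw=32,
)

```text
t: 10.95
tcp_pos: [0.5028, -0.1817, 0.2005]
tool_rot: [-0.001, 0.259, 0.966, 0.0]
contact_force: [-0.1, -0.3, 0.4]
opening: 0.0275
```

```bash
python3 - <<'E'
from h import *
plan([.512,-.1825,.16],149.8,8)
print(env.sense()["opening"],env.sense()["tool_rot"])
E
```

```text
t 10.95 pos [ 0.5028 -0.1817  0.2005] psi 150.01
[[-0.001, 0.0, 0.005, np.float64(0.03)], [-0.001, 0.0, 0.005, np.float64(0.03)], [-0.001, 0.0, 0.005, np.float64(0.03)], [-0.001, 0.0, 0.005, np.float64(0.03)], [-0.001, 0.0, 0.005, np.float64(0.03)], [-0.001, 0.0, 0.005, np.float64(0.03)], [-0.001, 0.0, 0.005, np.float64(0.03)], [-0.001, 0.0, 0.005, np.float64(0.03)]]
0.02747614012086704 [-1.32742449e-03  2.58722168e-01  9.65950867e-01  3.04806875e-05]
```

Emit:
send_rows(
  rows=[
    [-0.003, 0.001, 0.01, 0],
    [-0.003, 0.001, 0.01, 0],
    [-0.002, 0.001, 0.01, 0],
    [-0.001, 0.001, 0.006, 0],
    [0, 0, 0, 0],
    [0, 0, 0, 0],
    [0, 0, 0, 0],
    [0, 0, 0, 0],
  ],
)

```text
t: 11.75
tcp_pos: [0.5149, -0.181, 0.16]
tool_rot: [-0.002, 0.257, 0.966, 0.001]
contact_force: [-0.9, -0.1, 0.6]
opening: 0.0276
```

```bash
python3 - <<'E'
from h import *
plan([.512,-.1825,.118],149.8,8)
a=env.read_camera("scene"); b=env.read_camera("top")
a=cv2.resize(a[170:260,260:350],None,fx=5,fy=5,interpolation=2);b=cv2.resize(b[150:235,325:390],None,fx=5,fy=5,interpolation=2)
c=np.zeros((450,780,3),np.uint8);c[:,:450]=a;c[:425,455:780]=b; save(c,"p6.png")
E
```

```text
t 11.75 pos [ 0.5149 -0.181   0.16  ] psi 150.16
[[0.0, -0.0, 0.005, np.float64(0.05)], [0.0, -0.0, 0.005, np.float64(0.05)], [0.0, -0.0, 0.005, np.float64(0.05)], [0.0, -0.0, 0.005, np.float64(0.05)], [0.0, -0.0, 0.005, np.float64(0.05)], [0.0, -0.0, 0.005, np.float64(0.05)], [0.0, -0.0, 0.005, np.float64(0.05)], [0.0, -0.0, 0.005, np.float64(0.05)]]
```

View pics/p6.png

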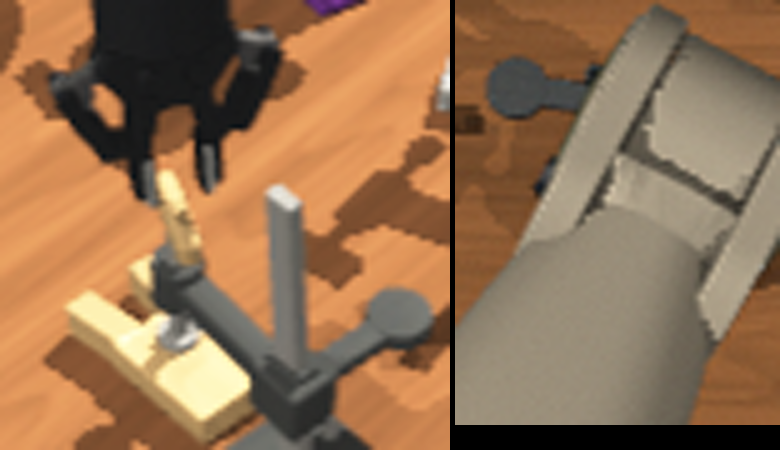

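Fingers straddle the bar: tips at (147,200) and (207,190), bar at (180,215). Descending.

Emit:
send_rows(
  rows=[
    [0.001, -0.001, 0.005, 0],
    [0, -0.001, 0.006, 0],
    [0, 0, 0.006, 0],
    [0, 0, 0.006, 0],
    [0, 0, 0.006, 0],
    [0, 0, 0.006, 0],
    [0, 0, 0.005, 0],
    [0, 0, 0, 0],
  ],
)

```text
t: 12.65
tcp_pos: [0.5122, -0.1824, 0.1163]
tool_rot: [-0.002, 0.258, 0.966, 0.001]
contact_force: [-0.6, 0.7, -0.2]
opening: 0.0276
```

```bash
python3 - <<'E'
from h import *
plan([.512,-.1825,.118],149.8,8)
a=env.read_camera("scene")
a=cv2.resize(a[185:245,265:335],None,fx=7,fy=7,interpolation=2); save(a,"p7.png")
E
```

```text
t 12.65 pos [ 0.5122 -0.1824  0.1163] psi 150.13
[[0.0, -0.0, -0.0, np.float64(0.04)], [0.0, -0.0, -0.0, np.float64(0.04)], [0.0, -0.0, -0.0, np.float64(0.04)], [0.0, -0.0, -0.0, np.float64(0.04)], [0.0, -0.0, -0.0, np.float64(0.04)], [0.0, -0.0, -0.0, np.float64(0.04)], [0.0, -0.0, -0.0, np.float64(0.04)], [0.0, -0.0, -0.0, np.float64(0.04)]]
```

View pics/p7.png

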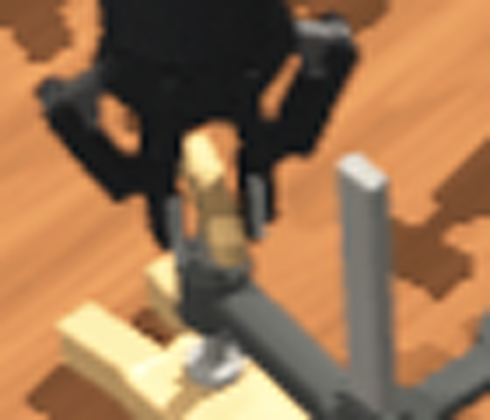

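Bar is between the pads with clearance. I narrow the cage and twist clockwise.

Emit:
send_rows(
  rows=[
    [0, 0, 0, 0],
    [0, 0, 0, 0],
    [0, 0, 0, 4],
    [0, 0, 0, 5],
    [0, 0, 0, 5],
    [0, 0, 0, 5],
    [0, 0, 0, 5],
    [0, 0, 0, 5],
  ],
  jaw=24,
)

```text
t: 13.5
tcp_pos: [0.5131, -0.181, 0.1182]
tool_rot: [-0.002, 0.499, 0.867, 0.001]
contact_force: [-0.6, -1.0, -0.8]
opening: 0.0205
```

```bash
python3 - <<'E'
from h import *
plan([.512,-.1825,.116],84,8)
s=env.sense();print(s["contact_force"],s["ft_torque"],s["opening"])
E
```

```text
t 13.5 pos [ 0.5131 -0.181   0.1182] psi 120.14
[[-0.0, -0.0, 0.0, np.float64(4.52)], [-0.0, -0.0, 0.0, np.float64(4.52)], [-0.0, -0.0, 0.0, np.float64(4.52)], [-0.0, -0.0, 0.0, np.float64(4.52)], [-0.0, -0.0, 0.0, np.float64(4.52)], [-0.0, -0.0, 0.0, np.float64(4.52)], [-0.0, -0.0, 0.0, np.float64(4.52)], [-0.0, -0.0, 0.0, np.float64(4.52)]]
[-0.60244466 -1.00788769 -0.80189084] [-0.10785403  0.10234934  0.10632752] 0.020525502616395075
```

Emit:
send_rows(
  rows=[
    [-0.001, -0.001, 0.001, 5],
    [0, 0, 0, 5],
    [0, 0, 0, 5],
    [0, 0, 0, 5],
    [0, 0, 0, 5],
    [0, 0, 0, 5],
    [0, 0, 0, 4],
    [0, 0, 0, 2],
  ],
)

```text
t: 14.3
tcp_pos: [0.5131, -0.1814, 0.1196]
tool_rot: [-0.002, 0.751, 0.661, 0.001]
contact_force: [-1.1, -0.1, -0.5]
opening: 0.0204
```

```bash
python3 - <<'E'
from h import *
plan([.512,-.1825,.116],84,8)
s=env.sense();print(s["contact_force"],s["ft_torque"],s["opening"])
a=env.read_camera("scene")
a=cv2.resize(a[185:245,265:335],None,fx=7,fy=7,interpolation=2); save(a,"p8.png")
E
```

```text
t 14.3 pos [ 0.5131 -0.1814  0.1196] psi 82.73
[[-0.0, -0.0, 0.0, np.float64(-0.16)], [-0.0, -0.0, 0.0, np.float64(-0.16)], [-0.0, -0.0, 0.0, np.float64(-0.16)], [-0.0, -0.0, 0.0, np.float64(-0.16)], [-0.0, -0.0, 0.0, np.float64(-0.16)], [-0.0, -0.0, 0.0, np.float64(-0.16)], [-0.0, -0.0, 0.0, np.float64(-0.16)], [-0.0, -0.0, 0.0, np.float64(-0.16)]]
[-1.1324961 -0.1008553 -0.4991572] [-0.00403885  0.04622912  0.04932843] 0.020393302013834828
```

View pics/p8.png

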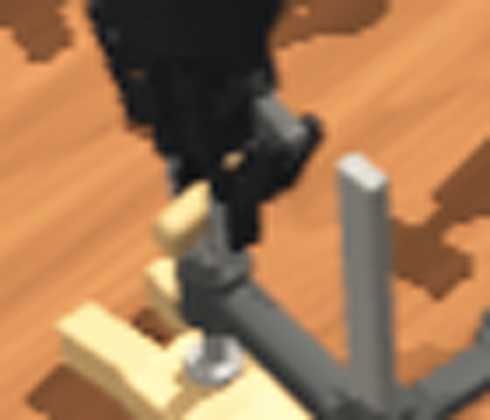

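Emit:
send_rows(
  rows=[
    [0, 0, 0, 0],
    [0, 0, 0, 0],
    [0, 0, 0, 0],
    [0, 0, 0, 0],
    [0, 0, 0, 0],
    [0, 0, 0, 0],
    [0, 0, 0, 0],
    [0, 0, 0, 0],
  ],
  jaw=20,
)

```text
t: 15.15
tcp_pos: [0.5126, -0.1808, 0.1198]
tool_rot: [-0.002, 0.75, 0.662, 0.001]
contact_force: [-0.6, 0.5, -0.5]
opening: 0.0173
```

```bash
python3 - <<'E'
from h import *
s=env.sense();print(psi(),s["contact_force"],s["ft_torque"],s["opening"])
E
```

```text
82.88056167987976 [-0.59225163  0.54897879 -0.5492761 ] [0.15524975 0.28464192 0.15322778] 0.017349895071262597
```

Emit:
send_rows(
  rows=[
    [0, 0, 0, 2],
    [0, 0, 0, 2],
    [0, 0, 0, 1],
    [0, 0, 0, 0],
    [0, 0, 0, 0],
    [0, 0, 0, 0],
    [0, 0, 0, 0],
    [0, 0, 0, 0],
  ],
)

```text
t: 15.95
tcp_pos: [0.5126, -0.1809, 0.12]
tool_rot: [-0.002, 0.778, 0.628, 0.001]
contact_force: [-0.4, 0.3, -0.2]
opening: 0.0171
```

Emit:
send_rows(
  rows=[
    [0, 0, 0, 0],
    [0, 0, 0, 0],
    [0, 0, 0, 0],
    [0, 0, -0.01, 0],
    [0, 0, -0.02, 0],
    [0, 0, -0.03, 0],
    [0, 0, -0.04, 0],
    [0, 0, -0.04, 0],
  ],
  jaw=35,
)

```text
t: 16.75
tcp_pos: [0.5103, -0.1806, 0.2613]
tool_rot: [-0.006, 0.778, 0.628, -0.001]
contact_force: [1.2, -0.8, 0.8]
opening: 0.0302
```

```bash
python3 - <<'E'
from h import *
plan([.42,-.30,.27],79,8)
E
```

```text
t 16.75 pos [ 0.5103 -0.1806  0.2613] psi 77.75
[[-0.017, -0.008, -0.001, np.float64(-0.16)], [-0.017, -0.008, -0.001, np.float64(-0.16)], [-0.017, -0.008, -0.001, np.float64(-0.16)], [-0.017, -0.008, -0.001, np.float64(-0.16)], [-0.017, -0.008, -0.001, np.float64(-0.16)], [-0.017, -0.008, -0.001, np.float64(-0.16)], [-0.017, -0.008, -0.001, np.float64(-0.16)], [-0.017, -0.008, -0.001, np.float64(-0.16)]]
```

Emit:
send_rows(
  rows=[
    [-0.03, -0.007, 0, 0],
    [-0.032, -0.007, 0, 0],
    [-0.032, -0.007, 0, 0],
    [-0.032, -0.007, 0, 0],
    [-0.032, -0.007, 0, 0],
    [-0.032, -0.007, 0, 0],
    [-0.032, -0.007, 0, 0],
    [0, 0, 0, 0],
  ],
)

```text
t: 17.55
tcp_pos: [0.4172, -0.397, 0.2775]
tool_rot: [0.006, 0.777, 0.63, 0.002]
contact_force: [0.8, -0.2, 0.4]
opening: 0.0301
```

```bash
python3 - <<'E'
from h import *
plan([.512,-.1825,.26],79,8)
a=env.read_camera("scene"); b=env.read_camera("top"); save(b,"top9.png"); save(a,"scene9.png")
a=cv2.resize(a[180:270,260:350],None,fx=5,fy=5,interpolation=2);b=cv2.resize(b[150:235,325:390],None,fx=5,fy=5,interpolation=2)
c=np.zeros((450,780,3),np.uint8);c[:,:450]=a;c[:425,455:780]=b; save(c,"p9.png")
E
```

```text
t 17.55 pos [ 0.4172 -0.397   0.2775] psi 78.03
[[0.029, 0.006, 0.002, np.float64(-0.12)], [0.029, 0.006, 0.002, np.float64(-0.12)], [0.029, 0.006, 0.002, np.float64(-0.12)], [0.029, 0.006, 0.002, np.float64(-0.12)], [0.029, 0.006, 0.002, np.float64(-0.12)], [0.029, 0.006, 0.002, np.float64(-0.12)], [0.029, 0.006, 0.002, np.float64(-0.12)], [0.029, 0.006, 0.002, np.float64(-0.12)]]
```

View pics/p9.png

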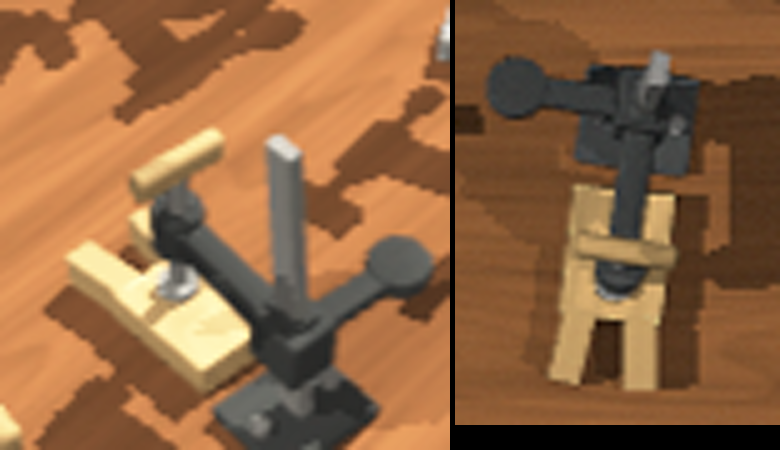

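```bash
python3 - <<'E'
from h import *
np.set_printoptions(precision=4,suppress=True)
def tri(s,t):
    o1,d1=ray("scene",s);o2,d2=ray("top",t);k=np.linalg.lstsq(np.c_[d1,-d2],o2-o1,rcond=None)[0]
    a,b=o1+k[0]*d1,o2+k[1]*d2; return (a+b)/2,np.linalg.norm(a-b)
S=lambda u,v:(u/5+259.6,v/5+179.6); T=lambda u,v:((u-455)/5+324.6,v/5+149.6)
l,_=tri(S(135,180),T(676,254)); r,_=tri(S(218,140),T(577,240)); d=r-l
print("bar",l,r,"len",np.linalg.norm(d),"ang",np.degrees(np.arctan2(d[1],d[0])))
l,r=atz("top",T(676,254),.145),atz("top",T(577,240),.145);d=r-l;print("bar top-only",np.degrees(np.arctan2(d[1],d[0])))
l,r=atz("scene",S(135,180),.143),atz("scene",S(218,140),.143);d=r-l;print("bar scene-only",np.degrees(np.arctan2(d[1],d[0])))
pad,e=tri(S(400,262),T(516,87)); print("pad",pad,e)
post=(atz("scene",S(284,147),.225)+atz("top",T(658,62),.225))/2; d=pad-post
print("post->pad ang",np.degrees(np.arctan2(d[1],d[0])), "len",np.hypot(*d[:2]))
# arm axis edges in top: hub end / boss end
for n,(p,q) in {"left":((616,150),(600,270)),"right":((655,150),(643,265))}.items():
    d=atz("top",T(*p),.092)-atz("top",T(*q),.102); print("arm",n,np.degrees(np.arctan2(d[1],d[0])))
b=cv2.imread("pics/top9.png")[150:215,340:385]; cv2.imwrite("pics/p10.png",cv2.resize(b,None,fx=9,fy=9,interpolation=2)[:600])
E
```

```text
bar [ 0.5095 -0.2116  0.1487] [ 0.5178 -0.1498  0.1419] len 0.06265700690794962 ang 82.35418163568833
bar top-only 82.71465965361529
bar scene-only 76.67546714602733
pad [ 0.6259 -0.1097  0.0768] 0.0024031091746600894
post->pad ang 83.51639137308949 len 0.08453744073958365
arm left -7.25843083544251
arm right -5.888157114866103
```

View pics/p10.png

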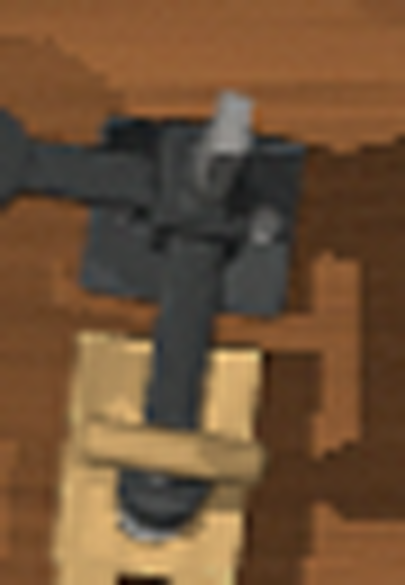

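The bar reads about 82.5° and the arm's normal about 83.5°, so the handle is square within my measuring error. The arm is still tilted and the pin has not moved. Handing in.

```bash
python3 - <<'E'
from h import *
print(env.job_done(), env.sense()["t"])
E
```

```text
the job is handed in; nothing more can be done
the job is handed in; nothing more can be done
```

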